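Put the washed trivets back on edge in the plate rack

ROBOT

A 6-joint arm with a two-finger parallel gripper is mounted at the origin on the work surface. World frame = base frame: x ahead of the robot, y to its left, z up, the work surface at z = 0. Lengths are in mm, angles in rad, forces in N, time in s.
With the tool pointing down it reaches from about 400 to 925 mm from the base axis. Payload 3.4 kg.
Tool frame: the origin (TCP) lies at the very end of the fingers, on their centre line; the grasp point (between the pads) lies 19 mm behind it (pinch_z is the x of the grasp point in the tool frame, in mm); x points along the fingers, y is the direction in which the jaws open and shut, and the axes are right-handed (so a half turn about x gives the same grasp; the last joint's range is limited). The gripper opens to 85 mm and grips with 20 to 120 N. Pads are 22 mm wide; open, the fingers measure 114 mm over their backs; the gripper's body (76 mm by 85 mm) begins 54 mm behind the grasp point. The pads swing forward as they close: fully open they stand 13 mm farther back than shut.
Start: joints at [1.085, 0.307, 1.506, -0, 1.328, -0.073], TCP at [230.172, 526.927, 203.105] pointing down, gripper open.
Joint ranges: [-3.12, 3.12], [-1.05, 2.28], [0.14, 2.33], [-1.42, 4.57], [0.1, 2.73], [-2.68, 2.68]. Speed limits (rad/s): [2.57, 2.57, 3.14, 3.14, 3.14, 3.14].

INTERFACE

Orientations are given as a unit quaternion [w, x, y, z].
In Python, from cell import get_obs, get_image, get_calibration, finish_job, pinch_z gives the robot as it stands. The module is installed in compiled form; this text tells all that it offers.
- The arm moves only by the tool play_rows, never from a script. Its argument "rows" is a list of rows, each a list of 7 numbers: the finger opening in cm, from 0 to 8.54, then the shift along the world's x, y, z in cm, then the turn, a rotation vector about the world's x, y, z in rad. In form: [[gripper, x, y, z, wx, wy, wz], ...]. A call has 1 to 20 rows; each row shifts and turns the pose as measured when the row begins; what a row does not reach is not made up. A row lasts 1/10 s, in which the tool goes at most 50 mm and 8.59 degrees, less where a joint would pass 70% of its speed; a pose out of reach is approached as far as the arm can. A call is refused whole if a number of a shift passes 5 or a number of a turn 0.15, either way. A call with a gripper value outside its range is refused whole. The fingers move at their own pace and stop on an object; "grip_force" is the grip in N (left out, the last holds). Time passes only in rows, so rows that do not move let the fingers close. It gives the time, the measured TCP pose, the force and the opening at its end, in the units of the state.
- get_obs(): the state, without advancing time (a new reading comes with each control period).
- get_image(name): name is "scene" or "top"; returns (picture, depth): 420x560x3 uint8, blue, green, red; 420x560 float32, mm along the optical axis (not along the pixel's ray), 0 where there is no reading.
- get_calibration(name): a dict with "fov_y" (degrees; the focal length in pixels is half the picture's height over the tangent of half this angle, whatever the lens; pixels are square), "cx", "cy" (the principal point, pixels), "R" (3x3) and "t" (3): a world point X has camera coordinates R X + t. Camera axes: x right, y down, z forward; pixel columns grow to the right and rows downward; lengths in mm; the calibration is good to about 2 mm. A picture is of the moment at which its call begins. get_calibration takes no time and is no camera call.
- finish_job(): hands the job in, once; it reports no verdict.
The state is a dict: "time_s": time; "qpos": joint angles; "joint_velocities": joint speeds; "joint_torque": joint torques, N m; "tcp_pos": TCP position; "ee_rot": TCP orientation; "ft_force": force on the tool from outside, world axes, zero at the start; "wrist_torque": the same for the moment, N m; "grip_width": finger opening in mm.
Only numpy, scipy, OpenCV 4.12 (cv2) and the standard library are available. Lean on these libraries where they do the work, as an engineer would, in place of code of your own. Each camera call takes 0.05 s, during which the arm holds its last target. There are 200 camera calls.

TASK

Two square trivets, a blue one and a yellow one, lean on the drying stand. Stand each of them on edge in its own empty slot of the wooden plate rack (either one in either slot): lower it gently until it sits fully down on the slot's floor, about centred along the slot, and let go. Leave the white trivet in the rack, the casserole, the kids' bottle, the salt shaker and the spoon where they are.

Things in the scene. Friction and masses are not known exactly. Their poses are not given: they have to be found in the camera images.
- blue_trivet: Blue square trivet, a ceramic tile in a wooden frame, 110 x 110 x 12 mm, about 0.28 kg. Origin: middle of its bottom edge (on the stand, the edge on the ledge). Axes: x = through its 12 mm thickness, y = along its width, z = in its plane from the bottom edge to the top edge 110 mm away. On the stand it leans 0.28 rad (16 deg) from upright, its top edge towards the stand's -x side.
- yellow_trivet: Yellow square trivet, a ceramic tile in a wooden frame, 110 x 110 x 12 mm, about 0.28 kg. Origin, axes and lean as for the blue trivet; it starts beside it on the same stand, 136 mm from it centre to centre (which is left or right varies).
- blue_trivet_center (a point): Centre of the blue trivet, 55 mm from each edge; axes as the trivet's.
- yellow_trivet_center (a point): Centre of the yellow trivet, 55 mm from each edge; axes as the trivet's.
- white_trivet: White square trivet, a ceramic tile in a wooden frame, 110 x 110 x 12 mm,  0.28 kg, already standing upright in one of the rack's three slots (which one varies); to be left there. Origin: middle of its bottom edge; x = along its width (the slot's length), y = through its thickness, z up.
- white_trivet_center (a point): Centre of the white trivet, 55 mm above its origin.
- drying_stand: Fixed wooden drying stand, 100 x 270 mm base, long side along its y. Origin: centre of its underside. Trivet bottom edges rest on a ledge 22 mm above the origin, 68 mm either side of it along y; the back rest on the -x side reaches 60 mm up along the trivets, so their upper 50 mm is free on both faces.
- rack: Fixed wooden plate rack, board 120 (x) x 200 (y) x 14 mm, origin under its centre. Three parallel slots at y = -66, 0, +66 mm, each running along x between two pairs of round-topped dowels (at x = -35 and 35 mm, 11 mm thick, tops 64 mm above the origin) that stand 18 mm apart clear. Slot floor: the board top, 14 mm above the origin, marked by a green felt strip.
- slot_a: The green felt floor of one empty slot of the rack. Origin: middle of the slot on its floor; x = along the slot, y = across it (between the dowels), z up. A seated trivet's centre is 55 mm above it.
- slot_b: The same for the other empty slot.
- casserole: Round insulated casserole, terracotta colour with a white lid and a turning knob, 182 mm across, 127 mm high; bystander. Origin: centre of its underside.
- kids_bottle: Pastel pink kids' bottle with a push-button cap, 66 mm across, 180 mm high; bystander. Origin: centre of its underside.
- salt_shaker: Glass salt shaker with a steel top, 48 mm across, 84 mm high; bystander. Origin: centre of its underside.
- spoon: Steel dessert spoon, 180 mm long, lying flat along its x with its bowl at +x; bystander. Origin: middle of its underside.
Things that resemble listed ones, but are neither listed nor needed, are in the scene too. What is shaped like the yellow_trivet but pink is not meant.

How it is judged (in metres and radians):
At the end, for the whole second after the job is handed in: Blue and yellow trivet each at rest on edge in an own empty slot: centre 51-59 mm above its floor, within 20 mm along and 15 mm across of its middle, square within 0.22 rad. White trivet within 20 mm, 0.25 rad; casserole, bottle, shaker, spoon within 30 mm of the start and not tipped (0.3 rad) ((((x of blue_trivet_center in the frame of slot_a between -0.02 and 0.02 m and y of blue_trivet_center in the frame of slot_a between -0.015 and 0.015 m and z of blue_trivet_center in the frame of slot_a between 0.051 and 0.059 m and angle between the x axis of blue_trivet and the y axis of slot_a, either way round below 0.22 rad) and (x of yellow_trivet_center in the frame of slot_b between -0.02 and 0.02 m and y of yellow_trivet_center in the frame of slot_b between -0.015 and 0.015 m and z of yellow_trivet_center in the frame of slot_b between 0.051 and 0.059 m and angle between the x axis of yellow_trivet and the y axis of slot_b, either way round below 0.22 rad)) or ((x of blue_trivet_center in the frame of slot_b between -0.02 and 0.02 m and y of blue_trivet_center in the frame of slot_b between -0.015 and 0.015 m and z of blue_trivet_center in the frame of slot_b between 0.051 and 0.059 m and angle between the x axis of blue_trivet and the y axis of slot_b, either way round below 0.22 rad) and (x of yellow_trivet_center in the frame of slot_a between -0.02 and 0.02 m and y of yellow_trivet_center in the frame of slot_a between -0.015 and 0.015 m and z of yellow_trivet_center in the frame of slot_a between 0.051 and 0.059 m and angle between the x axis of yellow_trivet and the y axis of slot_a, either way round below 0.22 rad))) and linear speed of each of blue_trivet, yellow_trivet below 0.05 m/s and angular speed of each of blue_trivet, yellow_trivet below 0.6 rad/s and not (distance of white_trivet_center from where it was at the start of the episode above 0.02 m or angle between white_trivet's own z axis and vertical above 0.25 rad) and not (distance of casserole from where it was at the start of the episode above 0.03 m or angle between casserole's own z axis and vertical above 0.3 rad) and not (distance of kids_bottle from where it was at the start of the episode above 0.03 m or angle between kids_bottle's own z axis and vertical above 0.3 rad) and not (distance of salt_shaker from where it was at the start of the episode above 0.03 m or angle between salt_shaker's own z axis and vertical above 0.3 rad) and not (distance of spoon from where it was at the start of the episode above 0.03 m)); the robot touches nothing.
It fails at once if a trivet is dropped or jammed hard into the rack (contact force over 60 N) (contact force between any of blue_trivet, yellow_trivet and rack above 60 N).
It fails at once if the white trivet is moved over 20 mm or tipped over 0.25 rad (distance of white_trivet_center from where it was at the start of the episode above 0.02 m or angle between white_trivet's own z axis and vertical above 0.25 rad).
It fails at once if a bystander (casserole, bottle, shaker, spoon) is moved over 30 mm or tipped over 0.3 rad ((distance of casserole from where it was at the start of the episode above 0.03 m or angle between casserole's own z axis and vertical above 0.3 rad) or (distance of kids_bottle from where it was at the start of the episode above 0.03 m or angle between kids_bottle's own z axis and vertical above 0.3 rad) or (distance of salt_shaker from where it was at the start of the episode above 0.03 m or angle between salt_shaker's own z axis and vertical above 0.3 rad) or distance of spoon from where it was at the start of the episode above 0.03 m).
It also fails if it takes over 64 s, if anything falls off the work surface, if the arm or the gripper's body presses on something with over 40 N, if the wrist force passes 120 N, or if a joint passes its speed limit or range.

## Working session

There is one attempt and no reset: what is moved stays moved. The work goes in short steps, Python scripts to look and compute and a tool call to move; the robot and the scene stay as the last step left them, time stands still between calls to the robot, and variables do not carry over. Pictures are saved under pics/ and viewed, about 8 in all and at most 12, crops included, and the job is handed in when it is done.

Besides the shell and the picture viewer there is one more tool, called after "Emit:" by a JSON object that holds its "method" and its "body". play_rows: Moves the arm, as the interface text tells. Its arguments: {"type":"object","properties":{"rows":{"type":"array"},"grip_force":{"type":"number"}},"required":["rows"]}

```bash
mkdir -p pics
cat > h.py <<'E'
import numpy as np,cv2
from cell import *
def cal(n):
    c=get_calibration(n);f=210/np.tan(np.radians(c["fov_y"])/2)
    return f,c["cx"],c["cy"],np.array(c["R"]),np.array(c["t"])
def cloud(n,d):
    f,cx,cy,R,t=cal(n);v,u=np.mgrid[:420,:560]
    P=np.stack([(u-cx)/f*d,(v-cy)/f*d,d],-1)
    return (P-t)@R   # R^T(P-t)
E
python3 - <<'E'
from h import *
for n in("scene","top"):
    im,d=get_image(n);np.savez(f"{n}0.npz",im=im,d=d);cv2.imwrite(f"pics/{n}0.png",im)
    f,cx,cy,R,t=cal(n);print(n,f,cx,cy,"pos",-R.T@t,"fwd",R[2],(d==0).mean())
o=get_obs();print(o);print(pinch_z if not callable(pinch_z) else pinch_z())
E
```

```text
scene 438.70615306931296 275.36474271675456 206.89498383325397 pos [1178.92733109  -81.08082502  950.45829297] fwd [-0.53881068  0.14548314 -0.82976967] 0.003975340136054422
top 444.0407159655234 281.54663734179786 208.11050389721615 pos [ 521.84310703   93.44238523 1276.8934212 ] fwd [ 0.08025642 -0.00670006 -0.99675173] 0.004085884353741497
{'time_s': 0.1, 'qpos': array([ 1.08549466e+00,  3.07498626e-01,  1.50756381e+00, -1.11515982e-05,
        1.32842902e+00, -7.34638655e-02]), 'joint_velocities': array([ 1.41517891e-03, -1.32488195e-03, -2.16407134e-03, -8.05535944e-04,
        1.96913612e-05, -1.43790092e-03]), 'joint_torque': array([ 2.34715881e-03, -4.58525813e+01, -2.52609551e+01, -9.46548857e-05,
        5.46274910e-03, -3.46018646e-05]), 'tcp_pos': array([229.84792922, 526.29601274, 202.26503393]), 'ee_rot': array([ 0.69198653,  0.14393247,  0.69234943, -0.14522517]), 'ft_force': array([ 0.35487517,  0.44718688, -1.24043741]), 'wrist_torque': array([0.00055129, 0.00193076, 0.00191801]), 'grip_width': 85.60164068338017}
-18.700000000000003
```

View pics/scene0.png

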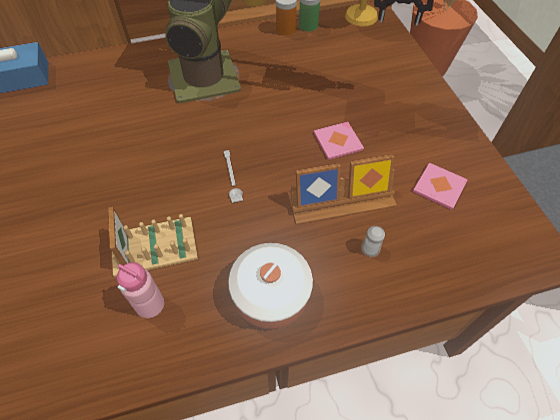

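View pics/top0.png

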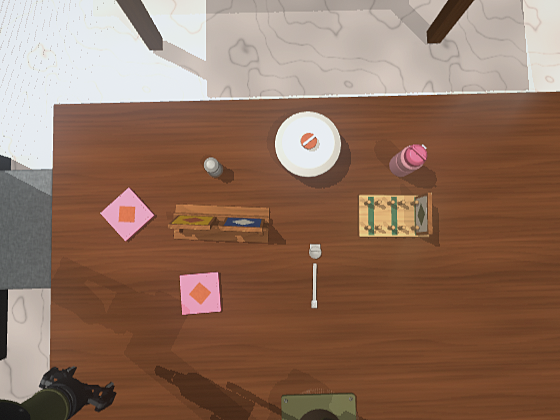

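The scene view shows the blue trivet at (319,187) and the yellow one at (371,178) on the stand. The pink lookalikes lie flat at (340,140) and (440,185). The white trivet is in the rack's end slot at (122,232), and the empty green slots are at (152,243) and (180,238). I choose the blue and yellow ones on the stand. Next I measure them and check with a close crop.

Run:
```python
from h import *
for n,box in(("scene",(285,150,400,225)),("top",(165,200,275,245))):
    z=np.load(n+"0.npz");im,d=z["im"],z["d"];P=cloud(n,d)
    hsv=cv2.cvtColor(im,cv2.COLOR_BGR2HSV);x0,y0,x1,y1=box
    roi=np.zeros((420,560),bool);roi[y0:y1,x0:x1]=1
    for c,lo,hi in(("blue",100,125),("yellow",22,32)):
        m=roi&(hsv[...,0]>=lo)&(hsv[...,0]<=hi)&(hsv[...,1]>140)&(hsv[...,2]>60)&(d>0)
        m=cv2.morphologyEx(m.astype(np.uint8),cv2.MORPH_OPEN,np.ones((2,2)))>0
        p=P[m];
        if len(p)<20: print(n,c,len(p));continue
        ce=np.median(p,0);q=p[np.linalg.norm(p-ce,axis=1)<80];g=q.mean(0);w=np.linalg.svd(q-g)[2][2]
        ys,xs=np.where(m);hull=cv2.boundingRect(np.argwhere(m)[:,::-1].astype(np.int32))
        r=np.percentile(q,[1,99],axis=0)
        print(n,c,len(q),"px",hull,"mid",g.round(1),"box centre",r.mean(0).round(1),"ext",(r[1]-r[0]).round(1),"normal",(w*np.sign(w[2])).round(3))
    # rack & green felt
    roi=np.zeros((420,560),bool)
    if n=="top": roi[185:245,350:440]=1
    else: roi[200:280,100:205]=1
    g=roi&(hsv[...,0]>60)&(hsv[...,0]<95)&(hsv[...,1]>90)&(d>0)
    k,L,st,cc=cv2.connectedComponentsWithStats(g.astype(np.uint8))
    for i in range(1,k):
        if st[i,4]>8: 
            q=P[L==i]; print(n,"green",st[i],q.mean(0).round(1),np.ptp(q,axis=0).round(0))
    b=roi&(abs(P[...,2]-14)<6)&(hsv[...,1]>40)
    if n=="top":
        pts=P[b];rect=cv2.minAreaRect(pts[:,:2].astype(np.float32));print("board",rect,pts[:,2].mean())
        t=roi&(P[...,2]>50);k,L,st,cc=cv2.connectedComponentsWithStats(t.astype(np.uint8))
        for i in range(1,k):print("tall",st[i],P[L==i].mean(0).round(1),P[L==i][:,2].max())
        t=P[...,2]; s=np.zeros_like(t,bool);s[195:248,160:280]=1;s&=(t>10)&(t<40)
        print("stand",cv2.minAreaRect(P[s][:,:2].astype(np.float32)))
        print("table z",P[320:350,280:300,2].mean())
a=cv2.imread("pics/scene0.png")[145:225,280:400];b=cv2.imread("pics/scene0.png")[200:285,95:215]
a=cv2.resize(a,(390,260),interpolation=2);b=cv2.resize(b,(390,276),interpolation=2)[:260]
c=cv2.imread("pics/top0.png")[180:250,155:445];c=cv2.resize(c,(780,190),interpolation=2)
cv2.imwrite("pics/crop0.png",np.vstack([np.hstack([a,b]),c]))
```

```text
scene blue 0
scene yellow 785 px (354, 161, 38, 36) mid [592.9 329.7  73.1] box centre [593.  330.   71.2] ext [30.2 93.2 90.2] normal [ 0.958 -0.064  0.278]
scene green [175 225   4  22  23] [ 585.8 -173.5   13.9] [61.  5.  7.]
scene green [150 238   2   9  10] [ 585.9 -239.6   13.6] [23.  3.  7.]
scene green [180 253   5   5   9] [ 645.3 -169.2   14.1] [11. 11.  5.]
top blue 0
top yellow 0
top green [396 210   1  20  20] [ 582.5 -240.    15.4] [54.  3.  8.]
top green [373 212   1  11  11] [ 591.4 -175.1   14. ] [28.  2.  9.]
board ((585.6481323242188, -230.28756713867188), (207.59732055664062, 140.1960906982422), 84.80752563476562) 14.311940395786902
tall [396 186   1   1   1] [ 521.8   93.4 1276.9] 1276.893421198535
tall [436 191   1   1   1] [ 521.8   93.4 1276.9] 1276.893421198535
tall [414 193  20  42 580] [ 590.4 -291.8  108.8] 1276.893421198535
tall [367 200   4   5  15] [ 630.8 -154.3   61.3] 67.2216231245304
tall [377 200   5   5  16] [ 629.5 -182.8   59.8] 65.94364071426486
tall [388 201   7   5  19] [ 611.3 -170.2  251.8] 1276.893421198535
tall [400 201   5   4  15] [ 620
[... 486 characters left out ...]
  61.7] 68.32399134901412
tall [364 230   1   1   1] [ 521.8   93.4 1276.9] 1276.893421198535
tall [418 232   1   1   1] [ 544.7 -289.9   50.6] 50.63626329875635
tall [400 238   1   1   1] [ 521.8   93.4 1276.9] 1276.893421198535
tall [421 238   1   1   1] [ 521.8   93.4 1276.9] 1276.893421198535
tall [436 239   1   1   1] [ 521.8   93.4 1276.9] 1276.893421198535
tall [433 241   1   1   1] [ 521.8   93.4 1276.9] 1276.893421198535
tall [435 243   1   1   1] [ 521.8   93.4 1276.9] 1276.893421198535
tall [412 244   1   1   1] [ 521.8   93.4 1276.9] 1276.893421198535
stand ((584.80908203125, 259.33636474609375), (270.8480224609375, 96.69145965576172), 86.38870239257812)
table z 4.235594380128519
```

View pics/crop0.png

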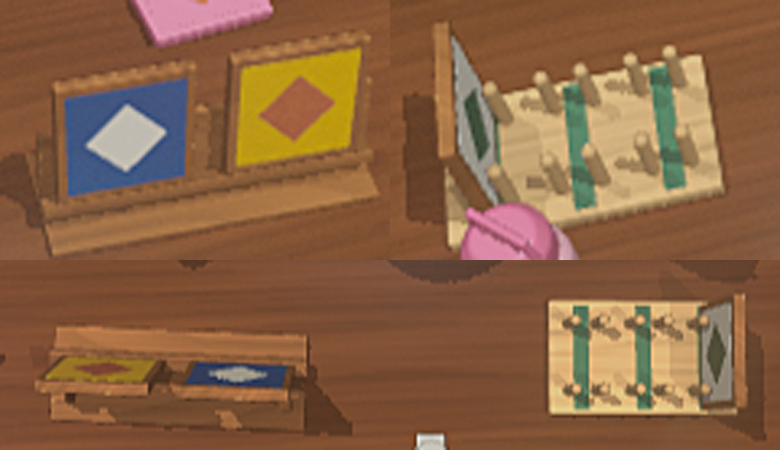

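The crop confirms the choice: blue is left and yellow right on the stand, and the two empty slots show full green strips. My felt and blue masks were too tight, so I redo those measurements by casting rays onto known heights.

```bash
cat >> h.py <<'E'
def ray(n,uv,zp):
    f,cx,cy,R,t=cal(n);uv=np.atleast_2d(uv).astype(float);C=-R.T@t
    D=np.c_[(uv[:,0]-cx)/f,(uv[:,1]-cy)/f,np.ones(len(uv))]@R
    return C+D*((zp-C[2])/D[:,2])[:,None]
E
python3 - <<'E'
from h import *
print({k:v for k,v in get_calibration("top").items() if k not in"Rt"})
for n in("scene","top"):
    z=np.load(n+"0.npz");im,d=z["im"],z["d"].copy();P=cloud(n,d)
    hsv=cv2.cvtColor(im,cv2.COLOR_BGR2HSV);h,s,v=cv2.split(hsv)
    B,G,Rr=[im[...,i].astype(int) for i in range(3)]
    roi=np.zeros((420,560),bool)
    if n=="top": roi[190:242,355:412]=1
    else: roi[215:280,140:195]=1
    g=roi&(G>Rr+15)
    k,L,st,cc=cv2.connectedComponentsWithStats(cv2.morphologyEx(g.astype(np.uint8),cv2.MORPH_CLOSE,np.ones((5,3))))
    for i in range(1,k):
        if st[i,4]>25:
            ys,xs=np.where(L==i);X=ray(n,np.c_[xs,ys],14.)[:,:2]
            r=cv2.minAreaRect(X.astype(np.float32));print(n,"felt",st[i],np.round(r[0],1),np.round(r[1],1),round(r[2],1),"mean",X.mean(0).round(1))
    # tiles
    roi[:]=0
    if n=="top":roi[200:245,165:275]=1
    else: roi[150:225,285:400]=1
    for c,m in(("blue",B>Rr+25),("yellow",(Rr>B+90)&(G>B+70))):
        m=roi&m&(d>0);k,L,st,cc=cv2.connectedComponentsWithStats(m.astype(np.uint8))
        i=1+np.argmax(st[1:,4]);m=L==i;m=cv2.erode(m.astype(np.uint8),np.ones((2,2)))>0
        q=P[m];q=q[np.linalg.norm(q-np.median(q,0),axis=1)<80];gm=q.mean(0);w=np.linalg.svd(q-gm)[2][2];w*=np.sign(w[0])
        hull=cv2.convexHull(np.argwhere(L==i)[:,::-1].astype(np.int32))
        M=cv2.moments(hull);cpx=(M["m10"]/M["m00"],M["m01"]/M["m00"])
        print(n,c,st[i],"hull c",np.round(cpx,1),"mean",gm.round(1),"normal",w.round(3),"P at c",np.nanmedian(P[int(cpx[1])-2:int(cpx[1])+3,int(cpx[0])-2:int(cpx[0])+3].reshape(-1,3),0).round(1))
    pz=P[...,2]
    tb=(d>0)&(abs(pz)<12);
    if n=="top": A=P[270:330,330:450].reshape(-1,3); T=P[190:242,355:412].reshape(-1,3)
    else: A=P[100:140,150:215].reshape(-1,3); T=P[220:280,135:200].reshape(-1,3)
    print(n,"table z",np.median(A[:,2]),"dowel top z",np.percentile(T[T[:,2]<80][:,2],99.5))
from scipy.spatial.transform import Rotation as Ro
q=get_obs()["ee_rot"];print(Ro.from_quat(q[[1,2,3,0]]).as_matrix().round(3))
E
```

```text
{'fov_y': 50.62170633248958, 'cx': 281.54663734179786, 'cy': 208.11050389721615}
scene felt [175 220  11  38 220] [ 595.6 -168. ] [ 14.7 107. ] 88.1 mean [ 597.2 -168.4]
scene felt [148 226  10  39 213] [ 593.9 -234.2] [ 14.6 107.7] 88.2 mean [ 595.4 -234.8]
scene blue [300 169  38  36 793] hull c [318.4 186.6] mean [583.3 192.1  74.6] normal [ 0.959 -0.062  0.276] P at c [582.5 189.6  79.3]
scene yellow [353 160  38  36 840] hull c [371.  177.5] mean [592.4 328.1  74.6] normal [ 0.958 -0.065  0.279] P at c [591.1 326.7  77.5]
scene table z -0.4266377056252757 dowel top z 63.278371158630456
top felt [368 197   6  38 191] [ 596.1 -168.2] [ 14.3 105.9] 87.6 mean [ 597.7 -169.3]
top felt [391 197   6  38 176] [ 594.4 -233.8] [ 14.3 106. ] 87.4 mean [ 595.1 -235.4]
top blue [225 218  36   9 161] hull c [243.1 221.9] mean [582.5 189.2  79.5] normal [ 0.958 -0.063  0.278] P at c [586.8 191.2  64.5]
top yellow [172 216  40   9 166] hull c [192.2 220. ] mean [591.1 323.4  81. ] normal [ 0.959 -0.063  0.277] P at c [592.4 328.   76.8]
top table z 0.3663680961864545 dowel top z 65.04655965215667
[[-0.001  0.4    0.916]
 [-0.002  0.916 -0.4  ]
 [-1.    -0.002 -0.   ]]
```

```bash
cat >> h.py <<'E'
from scipy.spatial.transform import Rotation as Ro
U=np.array([-.276,.018,.961]);NM=np.array([.959,-.062,.277])
def rot(x,y):
    x=np.array(x,float);x/=np.linalg.norm(x);y=np.array(y,float);y-=x*(x@y);y/=np.linalg.norm(y)
    return Ro.from_matrix(np.c_[x,y,np.cross(x,y)])
LEAN=rot(-U,NM)
STANDV=rot([0,0,-1],NM)
RACK=rot([0,0,-1],[-.038,-.999,0])
def need(p,Rt,N):
    o=get_obs();q=o["ee_rot"];c=Ro.from_quat(q[[1,2,3,0]])
    w=(Rt*c.inv()).as_rotvec();dp=(np.array(p)-o["tcp_pos"])/10
    print("t",o["time_s"],"tcp",o["tcp_pos"].round(1),"grip",round(o["grip_width"],1),"F",o["ft_force"].round(1),"q",o["qpos"].round(2))
    print("total cm",dp.round(2),"rotvec",w.round(3),"| per row",(dp/N).round(3),(w/N).round(4))
E
python3 -c "
from h import *
need([539,193.7,207.7],LEAN,16)"
```

```text
t 0.1 tcp [229.8 526.3 202.3] grip 85.6 F [ 0.4  0.4 -1.2] q [ 1.09  0.31  1.51 -0.    1.33 -0.07]
total cm [ 30.92 -33.26   0.54] rotvec [ 0.156 -0.257 -1.215] | per row [ 1.932 -2.079  0.034] [ 0.0098 -0.016  -0.0759]
```

Emit:
{"method": "play_rows", "body": {"rows": [[8.5,1.9,-2.1,0.4,0.01,-0.016,-0.076],[8.5,1.9,-2.1,0.4,0.01,-0.016,-0.076],[8.5,1.9,-2.1,0.4,0.01,-0.016,-0.076],[8.5,1.9,-2.1,0.4,0.01,-0.016,-0.076],[8.5,1.9,-2.1,0.4,0.01,-0.016,-0.076],[8.5,1.9,-2.1,0.4,0.01,-0.016,-0.076],[8.5,1.9,-2.1,0,0.01,-0.016,-0.076],[8.5,1.9,-2.1,0,0.01,-0.016,-0.076],[8.5,1.9,-2.1,0,0.01,-0.016,-0.076],[8.5,1.9,-2.1,0,0.01,-0.016,-0.076],[8.5,1.9,-2.1,0,0.01,-0.016,-0.076],[8.5,1.9,-2.1,0,0.01,-0.016,-0.076],[8.5,1.9,-2.1,0,0.01,-0.016,-0.076],[8.5,1.9,-2.1,0,0.01,-0.016,-0.076],[8.5,1.9,-2.1,0,0.01,-0.016,-0.076],[8.5,1.9,-2.1,0,0.01,-0.016,-0.076],[8.5,0,0,0,0,0,0]]}}

```text
time_s: 1.8
tcp_pos: [537.8, 172.6, 218.9]
ee_rot: [0.537, 0.589, 0.395, -0.456]
ft_force: [-1.5, 0.0, -0.1]
grip_width: 85.2
```

```bash
python3 -c "
from h import *
need([539,193.7,207.7],LEAN,4)"
```

```text
t 1.8 tcp [537.8 172.6 218.9] grip 85.2 F [-1.5  0.  -0.1] q [ 0.31  0.15  1.72 -0.12  1.02  0.48]
total cm [ 0.12  2.11 -1.12] rotvec [-0.008 -0.003  0.048] | per row [ 0.029  0.528 -0.279] [-0.0019 -0.0008  0.0121]
```

Emit:
{"method": "play_rows", "body": {"rows": [[8.5,0,0.7,-0.4,0,0,0.016],[8.5,0,0.7,-0.4,0,0,0.016],[8.5,0,0.7,-0.3,0,0,0.016],[8.5,0,0,0,0,0,0]]}}

```text
time_s: 2.2
tcp_pos: [535.3, 196.5, 205.5]
ee_rot: [0.549, 0.577, 0.412, -0.442]
ft_force: [-0.1, 0.2, -0.1]
grip_width: 85.0
```

```bash
python3 -c "
from h import *
need([572,191.5,92.3],LEAN,10)
im,d=get_image('scene');cv2.imwrite('pics/s1.png',cv2.resize(im[90:240,240:440],(800,600),interpolation=2))"
```

```text
t 2.2 tcp [535.3 196.5 205.5] grip 85.0 F [-0.1  0.2 -0.1] q [ 0.35  0.17  1.73 -0.12  0.99  0.46]
total cm [  3.67  -0.5  -11.32] rotvec [-0.008 -0.008 -0.006] | per row [ 0.367 -0.05  -1.132] [-0.0008 -0.0008 -0.0006]
```

View pics/s1.png

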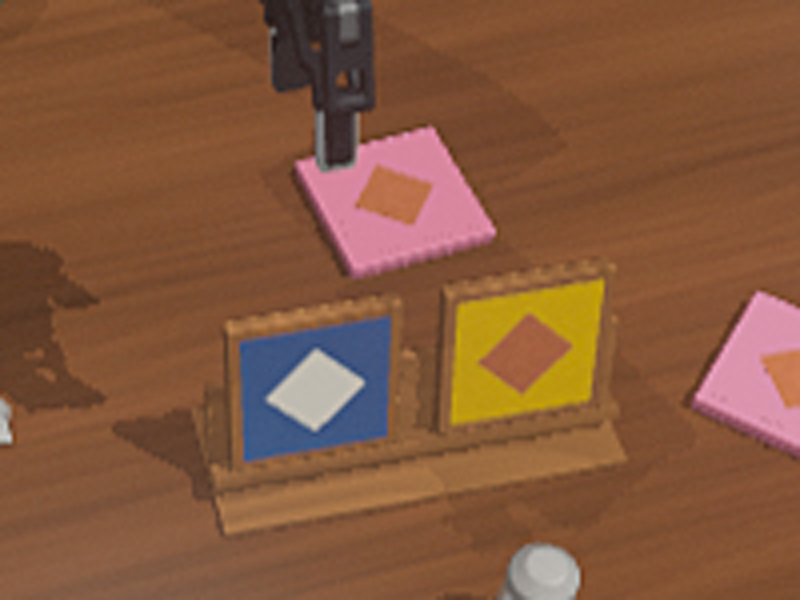

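The view shows the gripper (crop about (335,130)) above and behind the blue trivet, aligned with its middle. I descend along the lean.

Emit:
{"method": "play_rows", "body": {"rows": [[8.5,0.4,-0.05,-1.2,-0.002,-0.002,0],[8.5,0.4,-0.05,-1.2,-0.002,-0.002,0],[8.5,0.4,-0.05,-1.2,-0.002,-0.002,0],[8.5,0.4,-0.05,-1.2,0,0,0],[8.5,0.4,-0.05,-1.2,0,0,0],[8.5,0.4,-0.05,-1.2,0,0,0],[8.5,0.4,-0.05,-1.1,0,0,0],[8.5,0.3,-0.05,-0.9,0,0,0],[8.5,0,0,0,0,0,0],[8.5,0,0,0,0,0,0]]}}

```text
time_s: 3.25
tcp_pos: [567.5, 195.5, 109.3]
ee_rot: [0.553, 0.576, 0.411, -0.439]
ft_force: [1.2, 1.3, -0.3]
grip_width: 84.9
```

```bash
python3 -c "
from h import *
need([572,191.5,92.3],LEAN,2)"
```

```text
t 3.25 tcp [567.5 195.5 109.3] grip 84.9 F [ 1.2  1.3 -0.3] q [ 0.33  0.32  1.81 -0.15  0.76  0.48]
total cm [ 0.45 -0.4  -1.7 ] rotvec [-0.002  0.001 -0.013] | per row [ 0.226 -0.199 -0.849] [-0.0009  0.0003 -0.0064]
```

Emit:
{"method": "play_rows", "body": {"rows": [[8.5,0.2,-0.25,-0.7,0,0,-0.006],[8.5,0.2,-0.25,-0.7,0,0,-0.006],[8.5,0.1,0,-0.4,0,0,0],[8.5,0,0,0,0,0,0]]}}

```text
time_s: 3.65
tcp_pos: [573.7, 190.2, 91.2]
ee_rot: [0.551, 0.58, 0.406, -0.442]
ft_force: [0.1, -0.4, 0.7]
grip_width: 85.2
```

```bash
python3 -c "
from h import *
need([572,191.5,92.3],LEAN,1)"
```

```text
t 3.65 tcp [573.7 190.2  91.2] grip 85.2 F [ 0.1 -0.4  0.7] q [ 0.32  0.35  1.83 -0.16  0.71  0.49]
total cm [-0.17  0.13  0.11] rotvec [-0.003  0.003  0.   ] | per row [-0.166  0.131  0.115] [-0.0026  0.0031  0.0004]
```

Within 2 mm of the target. Closing.

Emit:
{"method": "play_rows", "body": {"rows": [[5.0,0,0,0,0,0,0],[4.0,0,0,0,0,0,0],[3.0,0,0,0,0,0,0],[2.0,0,0,0,0,0,0],[1.5,0,0,0,0,0,0],[0.8,0,0,0,0,0,0],[0.8,0,0,0,0,0,0],[0.8,0,0,0,0,0,0],[0.8,0,0,0,0,0,0]], "grip_force": 50}}

```text
time_s: 4.55
tcp_pos: [573.3, 190.5, 91.9]
ee_rot: [0.551, 0.58, 0.406, -0.442]
ft_force: [-0.6, 0.2, 0.2]
grip_width: 10.2
```

```bash
python3 -c "
from h import *
need([573-38,190+2.5,91+134],LEAN,10)"
```

```text
t 4.55 tcp [573.3 190.5  91.9] grip 10.2 F [-0.6  0.2  0.2] q [ 0.32  0.34  1.83 -0.16  0.71  0.49]
total cm [-3.83  0.2  13.31] rotvec [-0.003  0.004  0.   ] | per row [-0.383  0.02   1.331] [-0.0003  0.0004  0.    ]
```

Emit:
{"method": "play_rows", "body": {"rows": [[0,0,0,0,0,0,0],[0,-0.2,0,0.6,0,0,0],[0,-0.2,0,0.6,0,0,0],[0,-0.4,0,1.4,0,0,0],[0,-0.4,0,1.4,0,0,0],[0,-0.4,0,1.4,0,0,0],[0,-0.4,0,1.4,0,0,0],[0,-0.4,0,1.4,0,0,0],[0,-0.4,0,1.4,0,0,0],[0,-0.4,0,1.4,0,0,0],[0,-0.4,0,1.4,0,0,0],[0,0,0,1.4,0,0,0],[0,0,0,1.4,0,0,0],[0,0,0,0,0,0,0]]}}

```text
time_s: 5.95
tcp_pos: [528.3, 188.3, 249.2]
ee_rot: [0.549, 0.577, 0.409, -0.445]
ft_force: [0.3, 0.7, -2.3]
grip_width: 10.4
```

```bash
python3 -c "
from h import *
need([560,-80,260],RACK,18)
im,d=get_image('scene');cv2.imwrite('pics/s2.png',cv2.resize(im[60:240,240:440],(660,600),interpolation=2))"
```

```text
t 5.95 tcp [528.3 188.3 249.2] grip 10.4 F [ 0.3  0.7 -2.3] q [ 0.34  0.12  1.67 -0.12  1.1   0.45]
total cm [  3.17 -26.83   1.08] rotvec [ 0.225  0.203 -1.533] | per row [ 0.176 -1.491  0.06 ] [ 0.0125  0.0113 -0.0852]
```

View pics/s2.png

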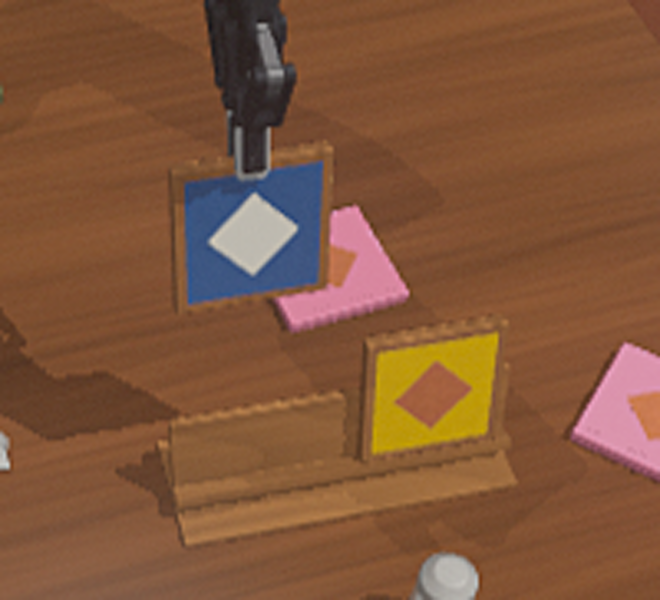

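The view shows the blue trivet hanging level, gripped mid-top (crop (250,165)); the yellow one is untouched. Next I swing towards the rack.

Emit:
{"method": "play_rows", "body": {"rows": [[0,0.1,-0.8,0.1,0.006,0.006,-0.04],[0,0.2,-1.5,0.1,0.012,0.011,-0.083],[0,0.2,-1.5,0.1,0.012,0.011,-0.083],[0,0.2,-1.5,0.1,0.012,0.011,-0.083],[0,0.2,-1.5,0.1,0.012,0.011,-0.083],[0,0.2,-1.5,0.1,0.012,0.011,-0.083],[0,0.2,-1.5,0.1,0.012,0.011,-0.083],[0,0.2,-1.5,0.1,0.012,0.011,-0.083],[0,0.2,-1.5,0.1,0.012,0.011,-0.083],[0,0.2,-1.5,0.1,0.012,0.011,-0.083],[0,0.2,-1.5,0.1,0.012,0.011,-0.083],[0,0.2,-1.5,0.1,0.012,0.011,-0.083],[0,0.2,-1.5,0,0.012,0.011,-0.083],[0,0.2,-1.5,0,0.012,0.011,-0.083],[0,0.2,-1.5,0,0.012,0.011,-0.083],[0,0.2,-1.5,0,0.012,0.011,-0.083],[0,0.2,-1.5,0,0.012,0.011,-0.083],[0,0.1,-0.8,0,0.01,0.01,-0.05],[0,0,0,0,0,0,0]]}}

```text
time_s: 7.9
tcp_pos: [547.6, -90.1, 236.5]
ee_rot: [0.011, -0.694, -0.002, 0.72]
ft_force: [-0.1, 0.2, -3.2]
grip_width: 10.3
```

```bash
python3 -c "
from h import *
need([594.2,-234,230],RACK,12)"
```

```text
t 7.9 tcp [547.6 -90.1 236.5] grip 10.3 F [-0.1  0.2 -3.2] q [-0.25  0.28  1.46  0.01  1.44  1.34]
total cm [  4.66 -14.39  -0.65] rotvec [-0.019 -0.035 -0.025] | per row [ 0.388 -1.199 -0.055] [-0.0016 -0.0029 -0.0021]
```

Emit:
{"method": "play_rows", "body": {"rows": [[0,0.2,-0.6,0.1,-0.002,-0.003,-0.002],[0,0.4,-1.3,0.1,-0.002,-0.004,-0.002],[0,0.4,-1.3,0.1,-0.002,-0.004,-0.002],[0,0.4,-1.3,0.1,-0.002,-0.004,-0.002],[0,0.4,-1.3,0.1,-0.002,-0.004,-0.002],[0,0.4,-1.3,0.1,-0.002,-0.004,-0.002],[0,0.4,-1.3,0.1,-0.002,-0.004,-0.002],[0,0.4,-1.3,0.1,-0.002,-0.004,-0.002],[0,0.4,-1.3,0.1,-0.002,-0.004,-0.002],[0,0.4,-1.3,0.1,-0.002,-0.004,-0.002],[0,0.4,-1.3,0.1,-0.002,-0.004,-0.002],[0,0.2,-0.6,0,0,0,0],[0,0,0,0,0,0,0]]}}

```text
time_s: 9.2
tcp_pos: [594.2, -245.4, 247.0]
ee_rot: [-0.01, 0.71, -0.015, -0.704]
ft_force: [-0.2, 0.2, -3.0]
grip_width: 10.3
```

```bash
python3 -c "
from h import *
need([594.2,-234,230],RACK,1)
im,d=get_image('scene');np.savez('sA.npz',im=im,d=d);cv2.imwrite('pics/s3.png',cv2.resize(im[120:300,60:260],(660,594),interpolation=2))"
```

```text
t 9.2 tcp [ 594.2 -245.4  247. ] grip 10.3 F [-0.2  0.2 -3. ] q [-0.46  0.37  1.3  -0.    1.46  1.15]
total cm [-0.    1.14 -1.7 ] rotvec [ 0.006  0.009 -0.002] | per row [-0.002  1.14  -1.696] [ 0.0061  0.0095 -0.0025]
```

View pics/s3.png

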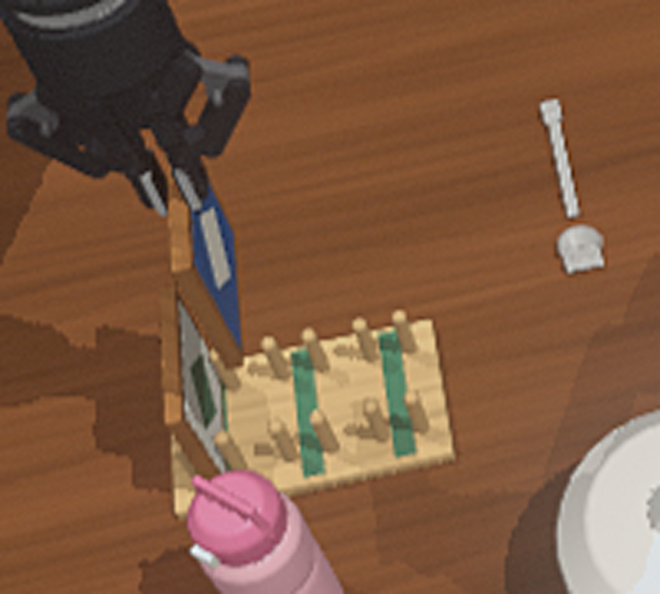

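The blue trivet hangs above the rack near the white one (crop (215,260)), with everything else untouched. I measure how it sits in the hand.

```bash
cat > held.py <<'E'
from h import *
import sys
def face(n,im,d,col,roi):
    B,G,Rr=[im[...,i].astype(int) for i in range(3)];P=cloud(n,d)
    m=((B>Rr+25)&(B>G+20)) if col=="blue" else ((Rr>B+80)&(G>B+60)&(G>.75*Rr))
    r=np.zeros(m.shape,bool);r[roi[1]:roi[3],roi[0]:roi[2]]=1;m&=r&(d>0)
    k,L,st,_=cv2.connectedComponentsWithStats(m.astype(np.uint8));i=1+np.argmax(st[1:,4])
    hull=cv2.convexHull(np.argwhere(L==i)[:,::-1].astype(np.int32))
    f=np.zeros(m.shape,np.uint8);cv2.fillPoly(f,[hull],1);f=cv2.erode(f,np.ones((3,3)))>0
    q=P[f&(d>0)];q=q[np.linalg.norm(q-np.median(q,0),axis=1)<80]
    for _ in range(3):
        g=q.mean(0);w=np.linalg.svd(q-g,full_matrices=False)[2][2];e=(q-g)@w;q=q[abs(e)<max(2*e.std(),1)]
    w*=np.sign(w[1]);lo,hi=np.percentile(q,[1,99],axis=0)
    print(n,col,st[i],"normal",w.round(3),"mean",g.round(1),"box",lo.round(1),hi.round(1),"centre-6n",(g-6*w).round(1))
if __name__=="__main__":
    o=get_obs();print("tcp",o["tcp_pos"].round(1),"F",o["ft_force"].round(1),"grip",o["grip_width"].round(1))
    roi=[int(a) for a in sys.argv[2:6]]
    for n in("scene","top"):
        im,d=get_image(n)
        if n=="top":roi=[350,150,440,270]
        try: face(n,im,d,sys.argv[1],roi)
        except Exception as e: print(n,e)
E
python3 held.py blue 100 150 200 280
```

```text
Traceback (most recent call last):
  File "held.py", line 16, in <module>
    o=get_obs();print("tcp",o["tcp_pos"].round(1),"F",o["ft_force"].round(1),"grip",o["grip_width"].round(1))
                                                                                    ^^^^^^^^^^^^^^^^^^^^^
AttributeError: 'float' object has no attribute 'round'
```

```bash
sed -i 's/o\["grip_width"\].round(1)/o["grip_width"]/' held.py; python3 held.py blue 100 150 200 280
```

```text
tcp [ 594.1 -244.9  246.9] F [-0.1 -1.7 -3.8] grip 10.20414997652747
scene blue [119 177  14  48 227] normal [0.037 0.999 0.004] mean [ 605.2 -239.1  228.4] box [ 560.9 -240.7  191.9] [ 638.6 -237.4  268.6] centre-6n [ 605.  -245.1  228.4]
top attempt to get argmax of an empty sequence
```

The trivet hangs vertical and its yaw matches the slot (-0.037). It is centred in y on the TCP. Moving over slot b and part way down.

Emit:
{"method": "play_rows", "body": {"rows": [[0,0,0.4,0,0.003,0.004,0],[0,0,0.4,-0.3,0.003,0.004,0],[0,0,0.3,-1,0,0,0],[0,0,0,-1,0,0,0],[0,0,0,-1,0,0,0],[0,0,0,-1,0,0,0],[0,0,0,-1,0,0,0],[0,0,0,-0.5,0,0,0],[0,0,0,0,0,0,0],[0,0,0,0,0,0,0]]}}

```text
time_s: 10.35
tcp_pos: [591.9, -228.4, 181.9]
ee_rot: [0.012, -0.706, 0.01, 0.708]
ft_force: [0.0, -1.0, -2.4]
grip_width: 10.3
```

```bash
python3 -c "
from h import *
need([594.2,-234,160],RACK,1)"; python3 held.py blue 100 160 200 280
```

```text
t 10.35 tcp [ 591.9 -228.4  181.9] grip 10.3 F [ 0.  -1.  -2.4] q [-0.44  0.41  1.4   0.    1.34  1.17]
total cm [ 0.23 -0.56 -2.19] rotvec [-0.004 -0.004 -0.007] | per row [ 0.226 -0.561 -2.19 ] [-0.004  -0.0039 -0.0066]
tcp [ 591.9 -228.4  181.9] F [ 0.  -1.  -2.4] grip 10.25612310949736
scene blue [136 195  13  41 153] normal [0.034 0.999 0.013] mean [ 603.6 -222.4  164. ] box [ 561.7 -224.   129.1] [ 634.1 -220.7  203.5] centre-6n [ 603.4 -228.4  163.9]
top blue [400 215   4  15  26] normal [0.025 1.    0.002] mean [ 565.  -221.4  135. ] box [ 554.4 -222.2  130.8] [ 580.  -220.5  142. ] centre-6n [ 564.8 -227.4  135. ]
```

Emit:
{"method": "play_rows", "body": {"rows": [[0,0.1,-0.2,-0.6,0,0,0],[0,0.1,-0.2,-0.8,0,0,0],[0,0,0,-0.8,0,0,0],[0,0,0,-0.4,0,0,0],[0,0,0,0,0,0,0],[0,0,0,0,0,0,0]]}}

```text
time_s: 11.05
tcp_pos: [595.0, -233.4, 155.0]
ee_rot: [0.012, -0.707, 0.01, 0.707]
ft_force: [0.3, 0.8, -2.0]
grip_width: 10.1
```

```bash
python3 -c "
from h import *
need([594.2,-234,150],RACK,1)"
```

```text
t 11.05 tcp [ 595.  -233.4  155. ] grip 10.1 F [ 0.3  0.8 -2. ] q [-0.44  0.43  1.43  0.    1.28  1.16]
total cm [-0.08 -0.06 -0.5 ] rotvec [-0.003 -0.001 -0.006] | per row [-0.079 -0.056 -0.499] [-0.0027 -0.0012 -0.0063]
```

Laterally within 1 mm. I descend in small steps and watch the force.

Emit:
{"method": "play_rows", "body": {"rows": [[0,0,0,-0.6,0,0,0],[0,0,0,-0.6,0,0,0],[0,0,0,-0.6,0,0,0],[0,0,0,-0.4,0,0,0],[0,0,0,0,0,0,0]]}}

```text
time_s: 11.55
tcp_pos: [595.1, -233.3, 131.3]
ee_rot: [0.012, -0.707, 0.01, 0.707]
ft_force: [-0.3, -0.1, -2.0]
grip_width: 10.0
```

```bash
python3 -c "
from h import *
need([594.2,-234,80],RACK,1)
im,d=get_image('scene');a=cv2.resize(im[190:280,100:210],(400,328),interpolation=2)
im,d=get_image('top');b=cv2.resize(im[180:250,350:450],(400,280),interpolation=2);b=cv2.copyMakeBorder(b,0,48,0,0,0)
cv2.imwrite('pics/s4.png',np.hstack([a,b]))"
```

```text
t 11.55 tcp [ 595.1 -233.3  131.3] grip 10.0 F [-0.3 -0.1 -2. ] q [-0.44  0.45  1.46  0.    1.23  1.16]
total cm [-0.09 -0.07 -5.13] rotvec [-0.003 -0.001 -0.007] | per row [-0.087 -0.072 -5.131] [-0.0026 -0.0008 -0.0066]
```

View pics/s4.png

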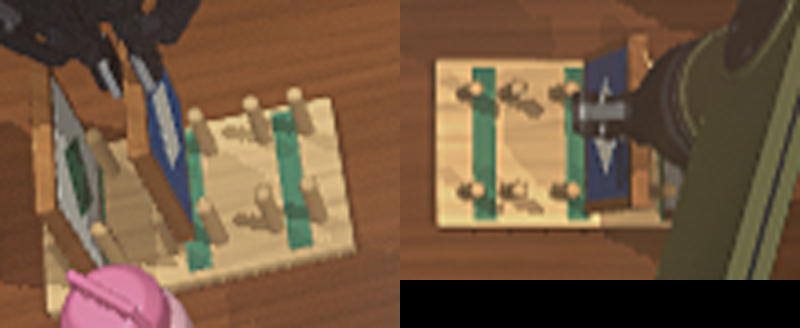

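The trivet sits between the dowel pairs of the middle slot (crops (165,170) and (605,130)) and the force is free. Lowering further.

Emit:
{"method": "play_rows", "body": {"rows": [[0,0,0,-0.5,0,0,0],[0,0,0,-0.5,0,0,0],[0,0,0,-0.5,0,0,0],[0,0,0,-0.5,0,0,0],[0,0,0,-0.4,0,0,0],[0,0,0,0,0,0,0]]}}

```text
time_s: 12.25
tcp_pos: [595.9, -233.7, 106.4]
ee_rot: [-0.012, 0.707, -0.011, -0.707]
ft_force: [-0.5, -0.5, -2.3]
grip_width: 10.4
```

```bash
python3 -c "
from h import *
need([594.2,-234,80],RACK,1)"
```

```text
t 12.25 tcp [ 595.9 -233.7  106.4] grip 10.4 F [-0.5 -0.5 -2.3] q [-0.44  0.48  1.49  0.    1.18  1.16]
total cm [-0.17 -0.03 -2.64] rotvec [-0.002  0.001 -0.007] | per row [-0.169 -0.033 -2.64 ] [-0.0016  0.0012 -0.0066]
```

Emit:
{"method": "play_rows", "body": {"rows": [[0,0,0,-0.4,0,0,0],[0,0,0,-0.4,0,0,0],[0,0,0,-0.4,0,0,0],[0,0,0,0,0,0,0]]}}

```text
time_s: 12.65
tcp_pos: [596.0, -233.7, 93.4]
ee_rot: [-0.012, 0.707, -0.011, -0.707]
ft_force: [0.2, 0.4, -3.1]
grip_width: 10.0
```

Emit:
{"method": "play_rows", "body": {"rows": [[0,0,0,-0.2,0,0,0],[0,0,0,-0.2,0,0,0],[0,0,0,0,0,0,0]]}}

```text
time_s: 12.95
tcp_pos: [596.2, -233.8, 89.2]
ee_rot: [-0.012, 0.708, -0.011, -0.706]
ft_force: [0.5, -0.5, -3.5]
grip_width: 10.2
```

Emit:
{"method": "play_rows", "body": {"rows": [[0,0,0,-0.2,0,0,0],[0,0,0,0,0,0,0]]}}

```text
time_s: 13.15
tcp_pos: [596.3, -233.9, 87.2]
ee_rot: [-0.012, 0.708, -0.011, -0.706]
ft_force: [-1.3, -0.4, -2.6]
grip_width: 10.1
```

Emit:
{"method": "play_rows", "body": {"rows": [[0,0,0,-0.2,0,0,0],[0,0,0,0,0,0,0]]}}

```text
time_s: 13.35
tcp_pos: [596.9, -234.3, 87.0]
ee_rot: [-0.011, 0.708, -0.011, -0.706]
ft_force: [-0.4, 0.8, -3.3]
grip_width: 9.7
```

Emit:
{"method": "play_rows", "body": {"rows": [[0,0,0,-0.2,0,0,0],[0,0,0,0,0,0,0]]}}

```text
time_s: 13.55
tcp_pos: [597.7, -234.8, 86.9]
ee_rot: [-0.011, 0.709, -0.012, -0.705]
ft_force: [0.6, 0.2, -3.9]
grip_width: 9.9
```

Emit:
{"method": "play_rows", "body": {"rows": [[0,-0.05,0,-0.3,0,0,0.006],[0,0,0,0,0,0,0]]}}

```text
time_s: 13.75
tcp_pos: [598.8, -235.7, 87.1]
ee_rot: [-0.008, 0.711, -0.01, -0.703]
ft_force: [-0.5, -1.0, -1.9]
grip_width: 10.4
```

```bash
python3 -c "
from h import *
need([594.2,-234,80],RACK,1);o=get_obs();print(o['joint_torque'].round(1),o['wrist_torque'].round(2),o['joint_velocities'].round(3))"; python3 held.py blue 100 160 200 280
```

```text
t 13.75 tcp [ 598.8 -235.7   87.1] grip 10.4 F [-0.5 -1.  -1.9] q [-0.44  0.49  1.51  0.    1.12  1.15]
total cm [-0.46  0.17 -0.71] rotvec [ 0.003  0.01  -0.013] | per row [-0.456  0.165 -0.714] [ 0.0034  0.0103 -0.013 ]
[ -0.  -56.9 -23.5  -0.   -0.   -0. ] [-0.02  0.01  0.  ] [ 0.001 -0.007 -0.012  0.     0.007  0.003]
tcp [ 598.8 -235.7   87.1] F [-0.5 -1.  -1.9] grip 10.440700039928085
scene blue [145 223  11  36 103] normal [0.029 1.    0.007] mean [ 613.5 -229.8   69.9] box [ 573.6 -230.9   35.5] [ 643.5 -228.3  107. ] centre-6n [ 613.3 -235.8   69.8]
top index 2 is out of bounds for axis 0 with size 0
  return _methods._mean(a, axis=axis, dtype=dtype,
  ret = um.true_divide(
held.py:12: RuntimeWarning: Mean of empty slice.
  g=q.mean(0);w=np.linalg.svd(q-g,full_matrices=False)[2][2];e=(q-g)@w;q=q[abs(e)<max(2*e.std(),1)]
```

Emit:
{"method": "play_rows", "body": {"rows": [[0,-0.2,0,-0.3,0,0,0]]}}

```text
time_s: 13.95
tcp_pos: [599.7, -236.5, 86.4]
ee_rot: [-0.007, 0.713, -0.011, -0.701]
ft_force: [-2.5, 1.6, 26.1]
grip_width: 10.2
```

Run:
```python
from h import *
need([594.2,-234,80],RACK,1)
im,d=get_image('scene');P=cloud('scene',d)
# blue/white trivet's vertical edge facing camera: wood top corner heights
for nm,y0,x in(("blue",-236,650),("white",-300,648)):
    m=(abs(P[...,1]-y0)<10)&(P[...,0]>630)&(P[...,0]<662)&(P[...,2]>20)&(P[...,2]<140)&(d>0)
    q=P[m];print(nm,len(q),np.percentile(q[:,2],[50,90,97,99.5]).round(1),"x",np.percentile(q[:,0],[90,99]).round(1))
```

```text
t 13.95 tcp [ 599.7 -236.5   86.4] grip 10.2 F [-2.5  1.6 26.1] q [-0.44  0.49  1.52  0.    1.11  1.15]
total cm [-0.55  0.25 -0.64] rotvec [ 0.005  0.016 -0.013] | per row [-0.546  0.246 -0.639] [ 0.0053  0.0161 -0.0129]
blue 277 [ 88.1 123.6 125.3 126.5] x [656.7 658. ]
white 198 [ 91.4 123.2 125.1 125.7] x [646.3 647.5]
```

Contact at 26 N, and its top is level with the white trivet's, so it is seated. It drifted about 6 mm along the slot, so I lift slightly, recentre, touch down and release (partial opening only).

Emit:
{"method": "play_rows", "body": {"rows": [[0,0,0,0.2,0,0,0],[0,-0.3,0.1,0.1,0.003,0.008,-0.006],[0,-0.3,0.1,0,0.003,0.008,-0.006],[0,0,0,0,0,0,0]]}}

```text
time_s: 14.4
tcp_pos: [592.0, -233.7, 87.7]
ee_rot: [0.014, -0.706, 0.013, 0.708]
ft_force: [-0.4, 0.3, -2.5]
grip_width: 10.3
```

```bash
python3 -c "
from h import *
need([594.2,-234,87],RACK,1)"
```

```text
t 14.4 tcp [ 592.  -233.7   87.7] grip 10.3 F [-0.4  0.3 -2.5] q [-0.44  0.49  1.52  0.    1.14  1.17]
total cm [ 0.22 -0.03 -0.07] rotvec [-0.002 -0.004  0.   ] | per row [ 0.223 -0.03  -0.073] [-0.0024 -0.0036  0.0001]
```

Less than 1 mm above the floor and centred. Releasing.

Emit:
{"method": "play_rows", "body": {"rows": [[0,0,0,-0.1,0,0,0],[0.9,0,0,0,0,0,0],[1.2,0,0,0,0,0,0],[1.5,0,0,0,0,0,0],[2.2,0,0,0,0,0,0],[3.0,0,0,0,0,0,0],[3.0,0,0,0,0,0,0]]}}

```text
time_s: 15.1
tcp_pos: [591.9, -234.0, 86.6]
ee_rot: [0.014, -0.705, 0.013, 0.708]
ft_force: [-0.8, -0.6, 0.4]
grip_width: 30.3
```

Emit:
{"method": "play_rows", "body": {"rows": [[3,0,0,0.5,0,0,0],[3,0,0,1,0,0,0],[3,0,0,1,0,0,0],[3,0,0,1.5,0,0,0],[3,0,0,1.5,0,0,0],[3,0,0,1.5,0,0,0],[3,0,0,1.5,0,0,0],[3,0,0,1.5,0,0,0],[3,0,0,1.5,0,0,0],[3,0,0,0.5,0,0,0],[3,0,0,0,0,0,0]]}}

```text
time_s: 16.2
tcp_pos: [593.3, -234.6, 221.3]
ee_rot: [-0.013, 0.708, -0.014, -0.705]
ft_force: [-0.1, -0.9, 0.2]
grip_width: 29.6
```

```bash
python3 held.py blue 100 180 200 280 2>/dev/null; python3 -c "
from h import *
need([548,330.5,208],LEAN,20)"
```

```text
tcp [ 593.3 -234.6  221.3] F [-0.1 -0.9  0.2] grip 29.6299166958921
scene blue [144 207  12  48 127] normal [ 0.04   0.999 -0.001] mean [ 598.3 -227.    75.8] box [ 561.6 -228.7   39.1] [ 632.1 -225.2  108.2] centre-6n [ 598.1 -233.    75.8]
top index 2 is out of bounds for axis 0 with size 0
t 16.3 tcp [ 592.8 -234.4  220.1] grip 29.6 F [-0.9  0.5 -0.1] q [-0.44  0.38  1.35  0.    1.41  1.17]
total cm [-4.48 56.49 -1.21] rotvec [-0.231 -0.205  1.533] | per row [-0.224  2.824 -0.06 ] [-0.0116 -0.0102  0.0766]
```

Blue stands upright in slot b (normal (0.04,1,0), y -233). Now over to the yellow one.

Emit:
{"method": "play_rows", "body": {"rows": [[5,-0.2,1.5,0.3,-0.006,-0.005,0.04],[8.5,-0.2,2.8,0.3,-0.012,-0.01,0.077],[8.5,-0.2,2.8,0.3,-0.012,-0.01,0.077],[8.5,-0.2,2.8,0.2,-0.012,-0.01,0.077],[8.5,-0.2,2.8,0.2,-0.012,-0.01,0.077],[8.5,-0.2,2.8,0.2,-0.012,-0.01,0.077],[8.5,-0.2,2.8,0,-0.012,-0.01,0.077],[8.5,-0.2,2.8,0,-0.012,-0.01,0.077],[8.5,-0.2,2.8,0,-0.012,-0.01,0.077],[8.5,-0.2,2.8,0,-0.012,-0.01,0.077],[8.5,-0.2,2.8,0,-0.012,-0.01,0.077],[8.5,-0.2,2.8,0,-0.012,-0.01,0.077],[8.5,-0.2,2.8,0,-0.012,-0.01,0.077],[8.5,-0.2,2.8,0,-0.012,-0.01,0.077],[8.5,-0.2,2.8,0,-0.012,-0.01,0.077],[8.5,-0.2,2.8,0,-0.012,-0.01,0.077],[8.5,-0.2,2.8,0,-0.012,-0.01,0.077],[8.5,-0.2,2.8,0,-0.012,-0.01,0.077],[8.5,-0.2,1.5,0,-0.006,-0.005,0.04],[8.5,0,0,0,0,0,0]]}}

```text
time_s: 18.3
tcp_pos: [523.6, 306.7, 216.9]
ee_rot: [0.536, 0.574, 0.4, -0.474]
ft_force: [0.2, 0.4, -0.1]
grip_width: 85.2
```

```bash
python3 -c "
from h import *
need([548,330.5,208],LEAN,5)"
```

```text
t 18.3 tcp [523.6 306.7 216.9] grip 85.2 F [ 0.2  0.4 -0.1] q [ 0.57  0.26  1.57 -0.18  1.15  0.74]
total cm [ 2.44  2.38 -0.89] rotvec [ 0.018 -0.044  0.051] | per row [ 0.488  0.475 -0.179] [ 0.0037 -0.0087  0.0103]
```

Emit:
{"method": "play_rows", "body": {"rows": [[8.5,0.45,0.45,-0.2,0.004,-0.008,0.01],[8.5,0.45,0.45,-0.2,0.004,-0.008,0.01],[8.5,0.45,0.45,-0.2,0.004,-0.008,0.01],[8.5,0.45,0.45,-0.2,0.004,-0.008,0.01],[8.5,0.3,0.3,0,0.002,-0.006,0.006],[8.5,0,0,0,0,0,0]]}}

```text
time_s: 18.9
tcp_pos: [545.0, 326.1, 206.6]
ee_rot: [0.549, 0.577, 0.407, -0.446]
ft_force: [-0.9, 1.1, -0.4]
grip_width: 84.9
```

```bash
python3 -c "
from h import *
need([581.1,328.2,92.3],LEAN,10)"
```

```text
t 18.9 tcp [545.  326.1 206.6] grip 84.9 F [-0.9  1.1 -0.4] q [ 0.58  0.28  1.57 -0.19  1.07  0.72]
total cm [  3.61   0.21 -11.43] rotvec [ 0.002 -0.006  0.004] | per row [ 0.361  0.021 -1.143] [ 0.0002 -0.0006  0.0004]
```

Emit:
{"method": "play_rows", "body": {"rows": [[8.5,0.4,0.05,-1.2,0,0,0],[8.5,0.4,0.05,-1.2,0,0,0],[8.5,0.4,0.05,-1.2,0,0,0],[8.5,0.4,0.05,-1.2,0,0,0],[8.5,0.4,0,-1.2,0,0,0],[8.5,0.4,0,-1.2,0,0,0],[8.5,0.4,0,-1.2,0,0,0],[8.5,0.3,0,-1,0,0,0],[8.5,0.2,0,-0.6,0,0,0],[8.5,0,0,0,0,0,0]]}}

```text
time_s: 19.9
tcp_pos: [580.2, 326.6, 95.0]
ee_rot: [0.549, 0.576, 0.407, -0.448]
ft_force: [0.0, 0.4, -0.0]
grip_width: 84.9
```

```bash
python3 -c "
from h import *
need([581.1,328.2,92.3],LEAN,1)"
```

```text
t 19.9 tcp [580.2 326.6  95. ] grip 84.9 F [ 0.   0.4 -0. ] q [ 0.54  0.43  1.65 -0.21  0.85  0.74]
total cm [ 0.09  0.16 -0.27] rotvec [ 0.004 -0.009  0.006] | per row [ 0.087  0.162 -0.275] [ 0.0039 -0.0091  0.0056]
```

Close enough: a small correction, then grip and lift.

Emit:
{"method": "play_rows", "body": {"rows": [[8.5,0.05,0.1,-0.2,0.002,-0.006,0.004],[5.0,0,0,0,0,0,0],[4.0,0,0,0,0,0,0],[3.0,0,0,0,0,0,0],[2.0,0,0,0,0,0,0],[1.5,0,0,0,0,0,0],[0.8,0,0,0,0,0,0],[0.4,0,0,0,0,0,0],[0,0,0,0,0,0,0],[0,0,0,0,0,0,0]], "grip_force": 50}}

```text
time_s: 20.9
tcp_pos: [581.4, 328.8, 95.8]
ee_rot: [0.551, 0.579, 0.406, -0.443]
ft_force: [-0.9, -0.2, 0.2]
grip_width: 10.4
```

Emit:
{"method": "play_rows", "body": {"rows": [[0,-0.2,0,0.6,0,0,0],[0,-0.2,0,0.6,0,0,0],[0,-0.4,0,1.4,0,0,0],[0,-0.4,0,1.4,0,0,0],[0,-0.4,0,1.4,0,0,0],[0,-0.4,0,1.4,0,0,0],[0,-0.4,0,1.4,0,0,0],[0,-0.4,0,1.4,0,0,0],[0,-0.4,0,1.4,0,0,0],[0,-0.4,0,1.4,0,0,0],[0,0,0,1.4,0,0,0],[0,0,0,1.4,0,0,0],[0,0,0,0,0,0,0]]}}

```text
time_s: 22.2
tcp_pos: [536.0, 326.9, 262.5]
ee_rot: [0.55, 0.578, 0.408, -0.444]
ft_force: [0.4, 0.3, -2.8]
grip_width: 10.0
```

```bash
python3 -c "
from h import *
need([560,-80,260],RACK,20)
im,d=get_image('scene');cv2.imwrite('pics/s5.png',im[60:300,80:440])"
```

```text
t 22.2 tcp [536.  326.9 262.5] grip 10.0 F [ 0.4  0.3 -2.8] q [ 0.58  0.23  1.5  -0.18  1.19  0.7 ]
total cm [  2.4  -40.69  -0.25] rotvec [ 0.226  0.206 -1.533] | per row [ 0.12  -2.034 -0.013] [ 0.0113  0.0103 -0.0766]
```

View pics/s5.png

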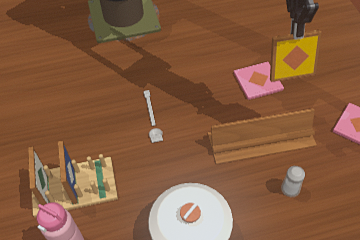

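The yellow trivet is held squarely (crop (297,55)), and blue stands beside the white one in the rack (crop (68,170)). Swinging to slot a.

Emit:
{"method": "play_rows", "body": {"rows": [[0,0.1,-1,0.1,0.006,0.005,-0.04],[0,0.2,-2,0.1,0.011,0.01,-0.077],[0,0.2,-2,0.1,0.011,0.01,-0.077],[0,0.2,-2,0.1,0.011,0.01,-0.077],[0,0.2,-2,0.1,0.011,0.01,-0.077],[0,0.2,-2,0.1,0.011,0.01,-0.077],[0,0.2,-2,0.1,0.011,0.01,-0.077],[0,0.2,-2,0.1,0.011,0.01,-0.077],[0,0.2,-2,0.1,0.011,0.01,-0.077],[0,0.2,-2,0.1,0.011,0.01,-0.077],[0,0.2,-2,0.1,0.011,0.01,-0.077],[0,0.2,-2,0.1,0.011,0.01,-0.077],[0,0.2,-2,0.1,0.011,0.01,-0.077],[0,0.2,-2,0.1,0.011,0.01,-0.077],[0,0.2,-2,0.1,0.011,0.01,-0.077],[0,0.2,-2,0.1,0.011,0.01,-0.077],[0,0.2,-2,0.1,0.011,0.01,-0.077],[0,0.2,-2,0.1,0.011,0.01,-0.077],[0,0.1,-1,0,0.006,0.005,-0.04],[0,0,0,0,0,0,0]]}}

```text
time_s: 24.25
tcp_pos: [552.6, -62.9, 259.5]
ee_rot: [-0.006, -0.696, -0.005, 0.718]
ft_force: [0.2, -0.3, -2.0]
grip_width: 9.5
```

```bash
python3 -c "
from h import *
need([595.9,-168.1,235],RACK,10)"
```

```text
t 24.25 tcp [552.6 -62.9 259.5] grip 9.5 F [ 0.2 -0.3 -2. ] q [-0.18  0.26  1.43 -0.01  1.48  1.37]
total cm [  4.33 -10.52  -2.45] rotvec [ 0.001 -0.03  -0.054] | per row [ 0.433 -1.052 -0.245] [ 0.0001 -0.003  -0.0054]
```

Emit:
{"method": "play_rows", "body": {"rows": [[0,0.4,-1,-0.2,0,-0.003,-0.005],[0,0.4,-1,-0.2,0,-0.003,-0.005],[0,0.4,-1,-0.2,0,-0.003,-0.005],[0,0.4,-1,-0.2,0,-0.003,-0.005],[0,0.4,-1,-0.2,0,-0.003,-0.005],[0,0.4,-1,-0.2,0,-0.003,-0.005],[0,0.4,-1,-0.2,0,-0.003,-0.005],[0,0.4,-1,-0.2,0,-0.003,-0.005],[0,0.4,-1,-0.2,0,-0.003,-0.005],[0,0.3,-0.7,0,0,-0.003,-0.005],[0,0,0,0,0,0,0]]}}

```text
time_s: 25.35
tcp_pos: [594.1, -166.2, 238.5]
ee_rot: [-0.012, 0.707, -0.012, -0.707]
ft_force: [-1.1, -0.5, -1.9]
grip_width: 9.9
```

```bash
python3 -c "
from h import *
need([595.9,-168.1,165],RACK,1)"; python3 held.py yellow 100 120 220 280 2>/dev/null
```

```text
t 25.35 tcp [ 594.1 -166.2  238.5] grip 9.9 F [-1.1 -0.5 -1.9] q [-0.34  0.34  1.36 -0.    1.44  1.26]
total cm [ 0.18 -0.19 -7.35] rotvec [ 0.     0.    -0.004] | per row [ 0.183 -0.19  -7.353] [ 0.0002  0.0004 -0.0042]
tcp [ 594.1 -166.2  238.5] F [-1.1 -0.5 -1.9] grip 9.869936082472497
scene yellow [161 180  11  37  91] normal [0.035 0.999 0.005] mean [ 620.5 -161.   220.6] box [ 600.8 -161.7  184.8] [ 635.2 -160.1  258. ] centre-6n [ 620.2 -167.   220.6]
top yellow [381 213   9  18  82] normal [0.012 1.    0.003] mean [ 563.5 -158.7  213.3] box [ 551.2 -159.6  188.4] [ 581.8 -157.9  249.7] centre-6n [ 563.4 -164.7  213.3]
```

Emit:
{"method": "play_rows", "body": {"rows": [[0,0.1,-0.1,-0.5,0,0,0],[0,0.05,-0.05,-1,0,0,0],[0,0,0,-1,0,0,0],[0,0,0,-1,0,0,0],[0,0,0,-1,0,0,0],[0,0,0,-1,0,0,0],[0,0,0,-1,0,0,0],[0,0,0,-0.5,0,0,0],[0,0,0,0,0,0,0]]}}

```text
time_s: 26.35
tcp_pos: [593.2, -163.9, 161.0]
ee_rot: [0.012, -0.706, 0.01, 0.708]
ft_force: [0.3, 0.3, -1.7]
grip_width: 9.9
```

```bash
python3 -c "
from h import *
need([595.9,-168.1,110],RACK,1)"
```

```text
t 26.35 tcp [ 593.2 -163.9  161. ] grip 9.9 F [ 0.3  0.3 -1.7] q [-0.34  0.4   1.47  0.    1.27  1.26]
total cm [ 0.27 -0.42 -5.1 ] rotvec [-0.003 -0.004 -0.007] | per row [ 0.265 -0.422 -5.098] [-0.0026 -0.0037 -0.0075]
```

Emit:
{"method": "play_rows", "body": {"rows": [[0,0.1,-0.17,-0.2,0,0,0],[0,0.1,-0.17,-0.2,0,0,0],[0,0,0,0,0,0,0]]}}

```text
time_s: 26.65
tcp_pos: [596.3, -168.0, 157.4]
ee_rot: [0.011, -0.706, 0.01, 0.708]
ft_force: [0.2, -0.4, -1.6]
grip_width: 9.7
```

```bash
python3 -c "
from h import *
need([595.9,-168.1,110],RACK,1)"
```

```text
t 26.65 tcp [ 596.3 -168.   157.4] grip 9.7 F [ 0.2 -0.4 -1.6] q [-0.34  0.4   1.47  0.    1.27  1.26]
total cm [-0.04 -0.01 -4.74] rotvec [-0.002 -0.002 -0.007] | per row [-0.035 -0.015 -4.736] [-0.0019 -0.002  -0.0075]
```

Emit:
{"method": "play_rows", "body": {"rows": [[0,0,0,-0.5,0,0,0],[0,0,0,-0.5,0,0,0],[0,0,0,-0.5,0,0,0],[0,0,0,-0.5,0,0,0],[0,0,0,0,0,0,0]]}}

```text
time_s: 27.15
tcp_pos: [596.7, -168.3, 136.5]
ee_rot: [0.011, -0.707, 0.01, 0.707]
ft_force: [0.1, 0.3, -1.9]
grip_width: 9.8
```

```bash
python3 -c "
from h import *
need([595.9,-168.1,100],RACK,1)
im,d=get_image('scene');a=cv2.resize(im[190:280,100:210],(400,328),interpolation=2)
im,d=get_image('top');b=cv2.resize(im[180:250,350:450],(400,280),interpolation=2);b=cv2.copyMakeBorder(b,0,48,0,0,0)
cv2.imwrite('pics/s6.png',np.hstack([a,b]))"
```

```text
t 27.15 tcp [ 596.7 -168.3  136.5] grip 9.8 F [ 0.1  0.3 -1.9] q [-0.34  0.42  1.5   0.    1.22  1.26]
total cm [-0.08  0.02 -3.65] rotvec [-0.001 -0.    -0.007] | per row [-0.084  0.015 -3.649] [-0.0014 -0.0004 -0.0072]
```

View pics/s6.png

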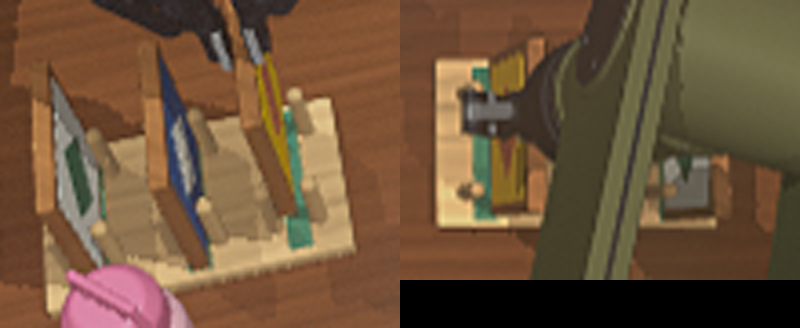

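The yellow trivet is entering between slot a's dowel pairs (crop (265,130)), with blue and white standing beside it. I lower it in small steps; seating is expected at TCP z of about 91.

Emit:
{"method": "play_rows", "body": {"rows": [[0,0,0,-0.5,0,0,0],[0,0,0,-0.5,0,0,0],[0,0,0,-0.5,0,0,0],[0,0,0,-0.5,0,0,0],[0,0,0,-0.3,0,0,0],[0,0,0,0,0,0,0]]}}

```text
time_s: 27.85
tcp_pos: [597.5, -168.5, 112.4]
ee_rot: [-0.011, 0.707, -0.011, -0.707]
ft_force: [0.2, 0.3, -2.2]
grip_width: 9.9
```

Emit:
{"method": "play_rows", "body": {"rows": [[0,0,0,-0.3,0,0,0],[0,0,0,-0.3,0,0,0],[0,0,0,-0.2,0,0,0],[0,0,0,0,0,0,0]]}}

```text
time_s: 28.25
tcp_pos: [597.7, -168.5, 103.9]
ee_rot: [-0.011, 0.708, -0.011, -0.706]
ft_force: [-0.9, -0.4, -2.2]
grip_width: 9.7
```

Emit:
{"method": "play_rows", "body": {"rows": [[0,0,0,-0.2,0,0,0],[0,0,0,-0.2,0,0,0]]}}

```text
time_s: 28.45
tcp_pos: [598.1, -168.7, 100.1]
ee_rot: [-0.011, 0.708, -0.011, -0.706]
ft_force: [-0.1, 0.5, -1.8]
grip_width: 9.9
```

Emit:
{"method": "play_rows", "body": {"rows": [[0,0,0,-0.2,0,0,0],[0,0,0,-0.2,0,0,0],[0,0,0,-0.2,0,0,0]]}}

```text
time_s: 28.75
tcp_pos: [598.3, -168.7, 93.7]
ee_rot: [-0.011, 0.708, -0.011, -0.706]
ft_force: [0.3, 0.7, -1.9]
grip_width: 10.0
```

Emit:
{"method": "play_rows", "body": {"rows": [[0,-0.05,0,-0.2,0,0,0]]}}

```text
time_s: 28.85
tcp_pos: [597.8, -168.8, 91.6]
ee_rot: [-0.011, 0.708, -0.011, -0.706]
ft_force: [0.5, 0.3, -1.6]
grip_width: 9.8
```

Emit:
{"method": "play_rows", "body": {"rows": [[0,-0.05,0,-0.2,0,0,0]]}}

```text
time_s: 28.95
tcp_pos: [597.9, -168.9, 90.5]
ee_rot: [-0.011, 0.709, -0.011, -0.705]
ft_force: [-3.7, 1.1, 14.1]
grip_width: 10.0
```

Floor contact at 14 N and z = 90.5, as predicted. The position is centred within 2 mm. Relieve, release and retreat.

Emit:
{"method": "play_rows", "body": {"rows": [[0,0,0,0,0,0,0],[0.9,0,0,0,0,0,0],[1.2,0,0,0,0,0,0],[1.5,0,0,0,0,0,0],[2.2,0,0,0,0,0,0],[3.0,0,0,0,0,0,0],[3.0,0,0,0,0,0,0]]}}

```text
time_s: 29.65
tcp_pos: [598.9, -169.3, 91.5]
ee_rot: [-0.01, 0.71, -0.011, -0.704]
ft_force: [-0.4, 0.6, -0.2]
grip_width: 30.1
```

Emit:
{"method": "play_rows", "body": {"rows": [[3,0,0,0.5,0,0,0],[3,0,0,1,0,0,0],[3,0,0,1,0,0,0],[3,0,0,1.5,0,0,0],[3,0,0,1.5,0,0,0],[3,0,0,1.5,0,0,0],[3,0,0,1.5,0,0,0],[3,0,0,1.5,0,0,0],[3,0,0,1.5,0,0,0],[3,-1.5,2,1,0,0,0],[3,-1.5,2.5,1,0,0,0],[3,-1.5,2.5,1,0,0,0],[3,-1.5,2.5,1,0,0,0],[3,-1.5,2.5,0,0,0,0],[3,-1.5,2.5,0,0,0,0],[3,-1.5,2.5,0,0,0,0],[3,-1.5,2.5,0,0,0,0],[3,-1.5,2.5,0,0,0,0],[3,0,0,0,0,0,0],[3,0,0,0,0,0,0]]}}

```text
time_s: 31.65
tcp_pos: [461.9, 56.2, 275.1]
ee_rot: [-0.01, 0.719, -0.013, -0.694]
ft_force: [0.8, -0.1, 0.2]
grip_width: 30.1
```

```bash
for c in blue yellow; do python3 held.py $c 100 180 220 290 2>/dev/null; done
python3 - <<'E'
from h import *
im,d=get_image('scene');P=cloud('scene',d);a=cv2.resize(im[130:330,90:410],(640,400),interpolation=2)
for nm,y0 in(("yellow",-170),("blue",-236),("white",-300)):
    m=(abs(P[...,1]-y0)<11)&(P[...,0]>630)&(P[...,0]<662)&(P[...,2]>20)&(P[...,2]<140)&(d>0)
    q=P[m];print(nm,len(q),"top z",np.percentile(q[:,2],[97,99.5]).round(1),"x edge",np.percentile(q[:,0],[90,99]).round(1))
i0=np.load('scene0.npz')['im'];df=cv2.absdiff(im,i0).max(2)
for nm,(x,y,r) in dict(casserole=(271,280,30),shaker=(373,240,8),spoon=(234,180,14),bottle=(145,295,12)).items():
    print(nm,"mean diff",df[y-r:y+r,x-r:x+r].mean().round(1))
im,d=get_image('top');b=cv2.resize(im[180:250,350:450],(285,200),interpolation=2);b=cv2.copyMakeBorder(b,0,0,0,355,0)
cv2.imwrite('pics/s7.png',np.vstack([a,b[:190]]))
E
```

```text
tcp [461.9  56.2 275.1] F [ 0.8 -0.1  0.2] grip 30.10554871876708
scene blue [144 207  12  48 126] normal [0.04  0.999 0.001] mean [ 596.8 -226.8   75.4] box [ 561.8 -228.6   40.2] [ 629.7 -225.4  108.2] centre-6n [ 596.5 -232.8   75.4]
top index 2 is out of bounds for axis 0 with size 0
tcp [462.2  55.6 274.7] F [-0.1 -0.4  0.2] grip 29.736873435943284
scene yellow [172 203  12  49  95] normal [0.031 1.    0.003] mean [ 607.4 -163.    81.4] box [ 570.4 -164.    46.3] [ 637.6 -161.9  109.3] centre-6n [ 607.3 -169.    81.4]
top yellow [370 195   7  35 123] normal [ 0.032  0.999 -0.002] mean [ 600.9 -163.1   74.2] box [ 558.  -164.7   42.4] [ 639.3 -161.5  101.6] centre-6n [ 600.7 -169.1   74.3]
yellow 226 top z [125.2 126.1] x edge [653.4 654.7]
blue 228 top z [124.9 125.7] x edge [648.8 649.9]
white 203 top z [123.9 125.9] x edge [646.2 647.5]
casserole mean diff 0.9
shaker mean diff 1.8
spoon mean diff 2.2
bottle mean diff 1.5
```

View pics/s7.png

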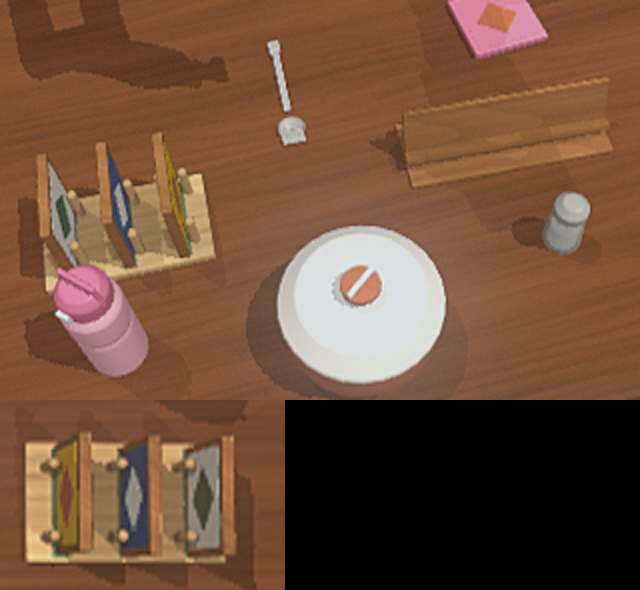

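The final view shows all three trivets upright and level in the rack (crop (60,210), (117,205), (172,195)). The stand is empty and the bystanders are in place.

```bash
python3 -c "
from cell import *
print(finish_job())"
```

```text
the job is handed in; nothing more can be done
None
```

Both trivets are on edge in the rack, the blue one in the middle slot and the yellow one in the outer empty slot. I handed the job in shortly after 31.7 s on the clock; it reports no verdict.

- **Seating:** Each trivet was lowered until it touched the floor: peak wrist reading about 26 N for blue, 14 N for yellow. Their top edges measure about 125–126 mm, level with the white trivet.
- **Position:** Both are upright and aligned with their slots within about 0.01 rad. They are about 1 mm off across the slot; along it blue is about 1 mm off and yellow about 3–4 mm.
- **Bystanders:** The casserole, bottle, shaker and spoon look the same as in the first image, and the white trivet still stands upright. The arm ended well clear of everything.
- **What went wrong or disagreed:**
  - While pressing blue onto the floor, the tool drifted about 6 mm along the slot. I lifted it slightly and recentred it before letting go.
  - The grip width read about 10 mm on the 12 mm trivets, though both holds were firm.
  - The top camera could not measure blue's face after placing, so its position rests on the scene camera.

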